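Set the memory stop on the laundry's mixing valve

TASK

Take the tall round-headed stop pin out of the grey rack and seat it fully down in the middle of the three holes on the mixing valve's far side. Then turn the handwheel by its crank until the pointer on its far rim presses firmly on the pin (about 10 N at the pointer: at least 7, never over 14), hold that for a moment, and let go, leaving the pointer resting against the pin. Leave everything else where it is.

Things in the scene. Friction and masses are not known exactly. Their poses are not given: they have to be found in the camera images.
- valve: mixing valve bolted down: base plate 215 x 150 mm, round grey housing, brass stubs reaching 125 mm to both sides, black handwheel on top; on the far side (own +x) an aluminium stop bar 50 x 130 mm, top 55 mm above the table, with three holes. Origin: on the wheel's upright axis, at table height. Its +x points to the middle hole, +y to the left hole
- hole_middle (a point): centre of the mouth of the middle hole in the stop bar, 55 mm above the table, 85 mm from the wheel's axis. Holes: 13.5 mm across, 30 mm deep with a flat floor; the left and right holes are the same, 0.5 rad to either side on the same 85 mm circle. Axes as the valve's
- wheel (a joint): handwheel angle, rad, about the upward axis: 0 with the pointer over the middle hole, positive with it towards the left hole. Starts at 0.75 to 1.3, so turns clockwise from above to meet the pin. Range +-1.45. Stiff (0.2 N m), stays where left: a moment M (N m) about its axis puts (M - 0.2) / 0.085 N on the pin. Black rim 140 mm across outside, 14 mm thick, top 79 mm above the table
- pointer (a point): on the pointer, an aluminium finger 8 mm wide sticking out of the far rim (70 to 97 mm from the axis), 67 to 77 mm above the table. This point: on its centre line, 85 mm from the axis, 72 mm above the table. It touches when about 10 mm from the pin's axis; the pin has play in its hole and gives 2 to 4 mm before it stands firm
- crank (a point): top centre of the crank, an upright fixed black round grip 18 mm in diameter on the near rim across from the pointer, 63 mm from the axis, its top 118 mm and its foot (the rim's top) 79 mm above the table. It does not spin: gripped, it also takes twist from the fingers
- stop_pin: loose steel stop pin, upright in either hole of the rack: 85 mm long, shaft 12 mm in diameter, tapered nose (6 mm at the end, full after 10 mm), round head 18 mm in diameter over the top 14 mm. Origin: centre of its lower end, +z to the head; this end is 10 mm above the table in the rack, 25 mm when seated in the valve
- pin_neck (a point): point on the stop pin's axis 47 mm above its lower end, at pointer height when it is seated
- rack: fixed grey block 60 x 150 mm, 40 mm high, with two holes (15 mm across, 30 mm deep) 40 mm to either side of its centre along its y. Holds the stop pin and, in the other hole, a short square-headed plug that stays there. Origin: centre of its underside. It may stand to the left or right of the valve
- plug: bystander: loose steel plug in the rack's other hole, 46 mm long, with a square head 22 mm across, its top 56 mm above the table. Origin: its lower end
- coin_tray: bystander: fixed open steel tray 90 x 150 mm, 35 mm high, with a brass token in it, on the other side of the valve from the rack. Origin: centre of its underside
- token_a: bystander: brass token 28 mm across in the coin tray
- hose_ring: bystander: loose brass ring 42 mm across, 16 mm high
- scoop: bystander: loose clear plastic measuring cup 64 mm across, 60 mm high
- detergent: bystander: loose white bottle 72 mm across, 200 mm high
- softener: bystander: loose blue bottle 60 mm across, 150 mm high
- grease: bystander: loose grey jar 44 mm across, 50 mm high
- spanner: bystander: loose steel spanner lying flat
Things that resemble listed ones, but are neither listed nor needed, are in the scene too. Leave any purple look-alike of the stop_pin alone.

How it is judged:
By the outcome, as a careful person would: the job done as asked, in the order asked, and still so for the second after the job is handed in, with the robot touching nothing.
It also fails if it takes over 70 s, if anything falls off the work surface, if the arm or the gripper's body presses on something with over 40 N, if the wrist force passes 120 N, or if a joint passes its speed limit or range.

ROBOT

A 6-joint arm with a two-finger parallel gripper is mounted at the origin on the work surface. World frame = base frame: x ahead of the robot, y to its left, z up, the work surface at z = 0. Lengths are in m, angles in rad, forces in N, time in s.
With the tool pointing down it reaches from about 0.325 to 0.925 m from the base axis. Payload 3.1 kg.
Tool frame: the origin (TCP) lies on the centre line of the jaws, within the pads' length; the fingertips stand 22 mm ahead of it and the grasp point (between the pads) lies 3 mm ahead of it; z points along the fingers, y is the line along which they close (so a half turn about z gives the same grasp; the last joint's range is limited). The gripper opens to 85 mm and grips with 20 to 120 N. Pads are 22 mm wide; open, the fingers measure 114 mm over their backs; the gripper's body (76 mm by 85 mm) begins 54 mm behind the grasp point. The pads swing forward as they close: fully open they stand 13 mm farther back than shut.
Start: joints at [-1.278, 0.217, 1.613, -0, 1.311, -0.112], TCP at [0.246, -0.574, 0.253] pointing down, gripper open.
Joint ranges: [-2.75, 2.75], [-0.78, 2.1], [0.31, 2.55], [-1.13, 4.27], [0.13, 2.63], [-2.58, 2.58]. Speed limits (rad/s): [2.79, 2.79, 3.14, 3.14, 3.14, 3.14].

INTERFACE

Orientations are given as a unit quaternion [x, y, z, w].
In Python, from station import robot, snapshot, camera_params, workorder gives the robot as it stands. The module is installed in compiled form; this text tells all that it offers.
- The arm moves only by the tool play_rows, never from a script. Its argument "moves" is a list of rows, each a list of 7 numbers: the shift along the world's x, y, z in units of 40 mm (1.0 is 40 mm), then the turn, a rotation vector about the world's x, y, z in units of 8 degrees (1.0 is 8 degrees), then the finger opening in mm, from 0 to 85.4. In form: [[x, y, z, ax, ay, az, claw], ...]. A call has 1 to 8 rows; each row shifts and turns the commanded pose from where the row before left it; what a row does not reach is not made up. A row lasts 1/8 s, in which the tool goes at most 62.5 mm and 10.7 degrees, less where a joint would pass 70% of its speed; a pose out of reach is approached as far as the arm can. A call is refused whole if a number of a shift passes 1 or a number of a turn 1, either way. A call with a gripper value outside its range is refused whole. The fingers move at their own pace and stop on an object; "newtons" is the grip in N (left out, the last holds). Time passes only in rows, so rows that do not move let the fingers close. It gives the time, the measured TCP pose, the force, the opening and the grip force at its end, in the units of the state.
- robot.get_obs(): the state, without advancing time (a new reading comes with each control period).
- snapshot(name): name is "side" or "top"; returns the picture (480x640x3 uint8, red, green, blue); there is no depth.
- camera_params(name): a dict with "mtx" (3x3 intrinsics, pixels), "origin" and "rotation" of the camera in the world. Camera axes: x right, y up, looking along -z (the intrinsics and any distortion apply to the point x, -y, -z); pixel columns grow to the right and rows downward; lengths in m; the calibration is good to about 2 mm. A picture is of the moment at which its call begins. camera_params takes no time and is no camera call.
- workorder.close_job(): hands the job in; it is judged then, once.
The state is a dict: "time_s": time; "joints": joint angles; "joint_vel": joint speeds; "joint_torque": joint torques, N m; "ee_pos": TCP position; "tool_rot": TCP orientation; "wrist_force": force on the tool from outside, world axes, zero at the start; "ft_torque": the same for the moment, N m; "width": finger opening in m; "gripper_force": force on a finger pad.
Only numpy, scipy, OpenCV 4.12 (cv2) and the standard library are available. Lean on these libraries where they do the work, as an engineer would, in place of code of your own. Each camera call takes 0.05 s, during which the arm holds its last target. There are 200 camera calls.

## Working session

There is one attempt and no reset: what is moved stays moved. The work goes in short steps, Python scripts to look and compute and a tool call to move; the robot and the scene stay as the last step left them, time stands still between calls to the robot, and variables do not carry over. Pictures are saved under pics/ and viewed, at most 10 in all, crops included, and the job is handed in when it is done.

Besides the shell and the picture viewer there is one more tool, called after ">>>" in YAML: its name, and indented under it one key for each argument. play_rows: Moves the arm, as the interface text tells. Its arguments: {"type":"object","properties":{"moves":{"type":"array","items":{"type":"array","items":{"type":"number"}}},"newtons":{"type":"number"}},"required":["moves"]}

```bash
mkdir -p pics; python3 - <<'E'
from station import robot, snapshot, camera_params
import cv2
for n in("side","top"):
    cv2.imwrite(f"pics/{n}0.png",snapshot(n)[:,:,::-1]); p=camera_params(n); print(n,{k:(v.round(4).tolist() if hasattr(v,'round') else v) for k,v in p.items()})
o=robot.get_obs(); print(o)
E
```

```text
side {'mtx': [[495.3825, 0.0, 318.469], [0.0, 495.3825, 246.3872], [0.0, 0.0, 1.0]], 'origin': [0.4395, -0.6969, 0.7443], 'rotation': [0.3963, -0.0262, -0.0669, 0.9153]}
top {'mtx': [[493.7974, 0.0, 316.5267], [0.0, 493.7974, 229.8647], [0.0, 0.0, 1.0]], 'origin': [0.3769, 0.0032, 1.0365], 'rotation': [0.0611, -0.0538, -0.7021, 0.7074]}
{'time_s': 0.1, 'joints': array([-1.27823244e+00,  2.17684047e-01,  1.61484819e+00,  2.14289954e-07,
        1.31130953e+00, -1.12238884e-01]), 'joint_vel': array([ 0.00162468, -0.00043175, -0.00499595, -0.00112612,  0.0006062 ,
       -0.00193011]), 'joint_torque': array([-8.13629813e-04, -3.98074472e+01, -3.04971457e+01, -1.55698558e-04,
        4.15487229e-03,  1.27605813e-05]), 'ee_pos': array([ 0.24593689, -0.5737924 ,  0.25205659]), 'tool_rot': array([ 9.79586057e-01,  2.01022117e-01, -1.01152335e-04, -1.11999730e-03]), 'wrist_force': array([1.0042809 , 0.11538018, 0.26398364]), 'ft_torque': array([-0.0353088 , -0.01530706,  0.04124163]), 'gripper_force': 0.0, 'width': 0.0853213694347195}
```

View pics/side0.png

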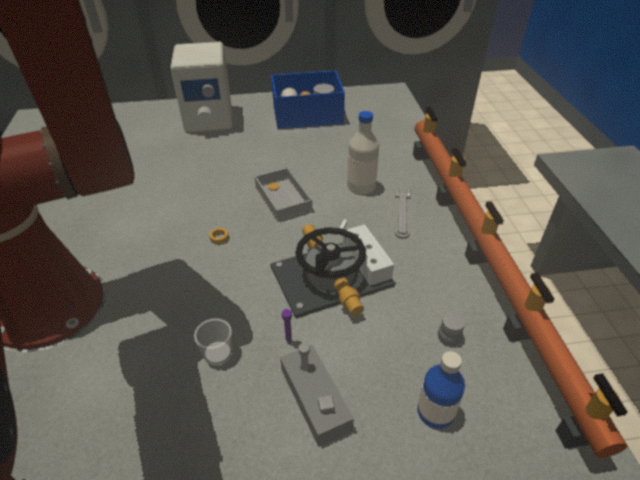

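View pics/top0.png

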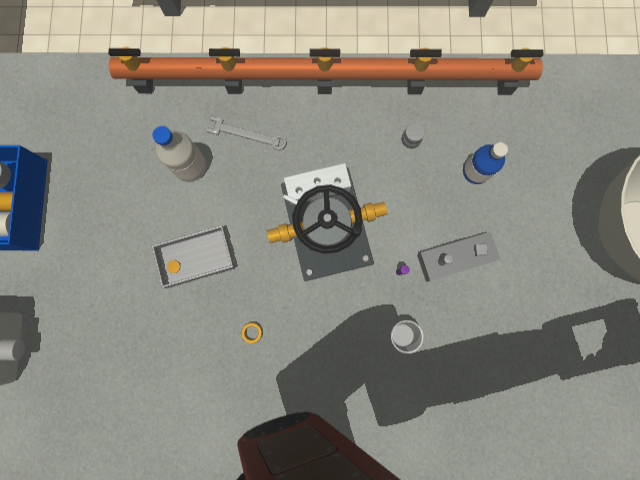

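The side view shows the grey pin in the rack at (305,352), the square plug at (325,403), the purple look-alike at (287,325), and the valve wheel at about (330,255). The top view shows the pin head at (446,259), the plug at (481,249), the purple look-alike at (403,269), the wheel hub at (327,217) and the holes at about (299,190), (318,181) and (338,181).

What could be taken for the stop pin: the grey round head in the rack (top 446,259), the purple pin (403,269), and the square plug (481,249). By the description it's the grey round head. I'll check it in one close crop.

```bash
python3 - <<'E'
import cv2,numpy as np
t=cv2.imread("pics/top0.png");s=cv2.imread("pics/side0.png")
a=cv2.resize(t[155:285,260:420],None,fx=5,fy=4.6,interpolation=cv2.INTER_CUBIC)
a=cv2.resize(t[160:285,265:415],(720,600),interpolation=cv2.INTER_CUBIC)
cv2.imwrite("pics/c1.png",a)
b=cv2.resize(s[215:315,265:400],(800,593),interpolation=cv2.INTER_CUBIC)
cv2.imwrite("pics/c2.png",b)
l=cv2.resize(t[225:285,390:505],(690,360),interpolation=cv2.INTER_CUBIC)
r=cv2.resize(s[300:440,270:360],(154*1,240),interpolation=cv2.INTER_CUBIC)
c=np.zeros((600,800,3),np.uint8)
c[:240,:460]=cv2.resize(l,(460,240)); r=cv2.resize(s[300:420,275:360],(340,480),interpolation=cv2.INTER_CUBIC); c[:480,460:]=r
cv2.imwrite("pics/c3.png",c)
E
```

```text
(no output)
```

View pics/c1.png

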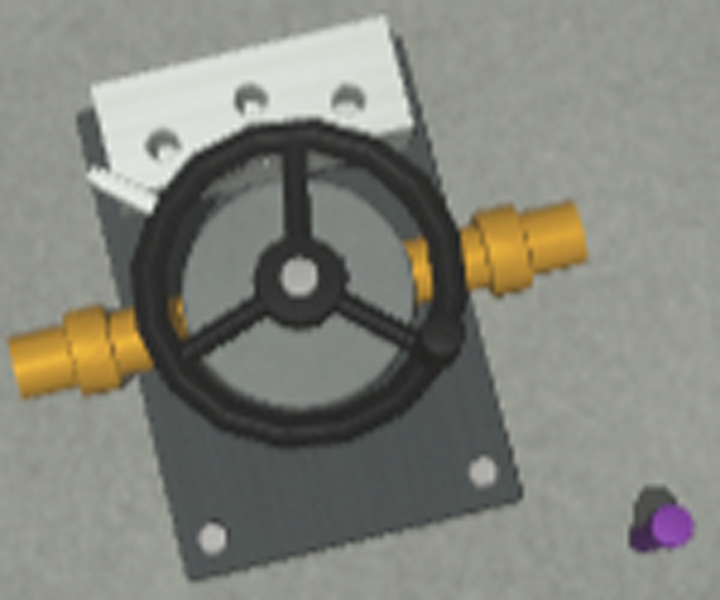

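View pics/c2.png

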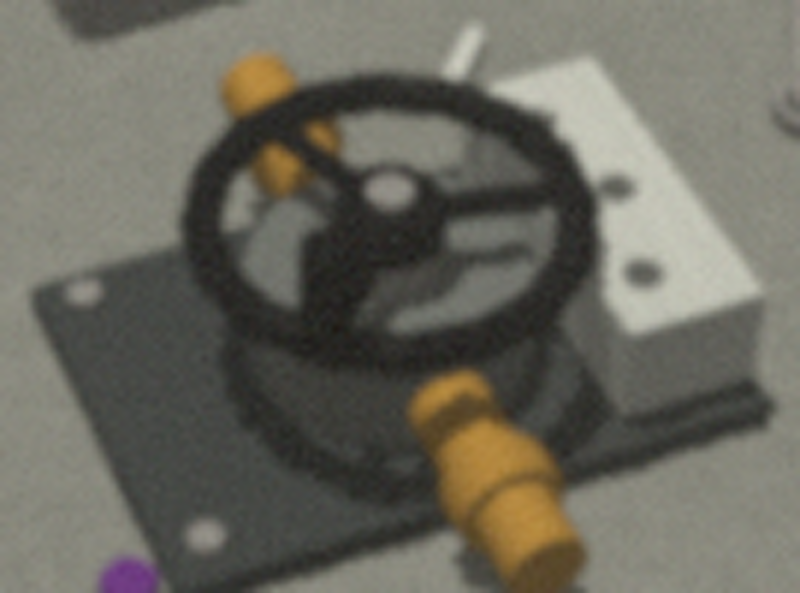

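View pics/c3.png

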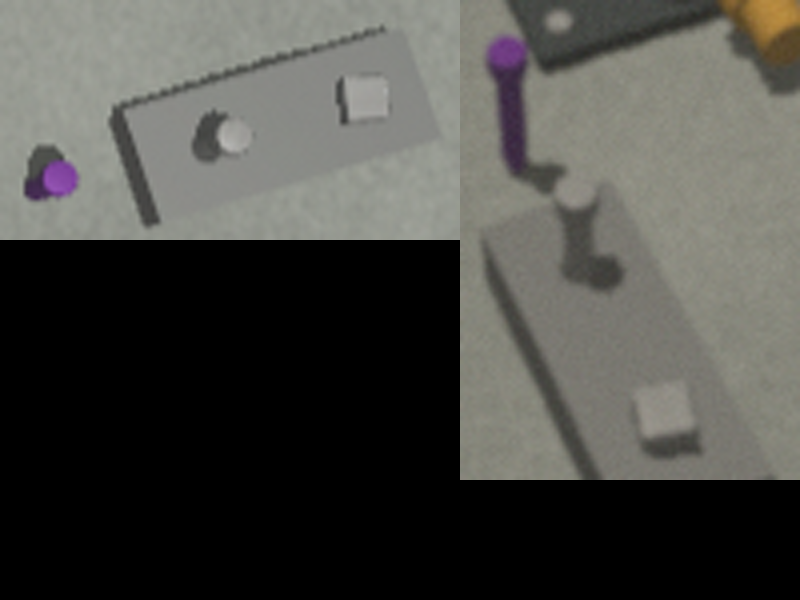

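The top crop shows the wheel hub at (299,277), the left, middle and right holes at (163,146), (250,98) and (348,98), the crank at (442,333) and the pointer at the upper left of the bar (about 120,188). The side crop shows the middle hole at (617,187), the right hole at (643,272) and the hub at (390,190). The third crop confirms the choice: a tall, round grey head at the rack's left hole, a square plug in the other hole, and the purple pin standing clear of the rack.

```bash
cat > h.py <<'E'
import numpy as np
from scipy.spatial.transform import Rotation as R
from scipy.optimize import least_squares
from station import camera_params
P={n:camera_params(n) for n in("side","top")}
def ray(n,uv):
    p=P[n];K=p["mtx"];d=np.array([(uv[0]-K[0,2])/K[0,0],-(uv[1]-K[1,2])/K[1,1],-1.])
    return np.array(p["origin"]),R.from_quat(p["rotation"]).apply(d)
def proj(n,X):
    p=P[n];K=p["mtx"];c=R.from_quat(p["rotation"]).inv().apply(np.array(X)-p["origin"])
    return np.array([K[0,2]+K[0,0]*c[0]/-c[2],K[1,2]-K[1,1]*c[1]/-c[2]])
def tri(t,s):
    r=least_squares(lambda X:np.r_[proj("top",X)-t,proj("side",X)-s],[.5,0,.05]);return r.x,r.fun
def atz(n,uv,z):
    o,d=ray(n,uv);return o+d*(z-o[2])/d[2]
E
python3 - <<'E'
from h import *
np.set_printoptions(precision=4,suppress=True)
F=dict(hub=((326.9,217.3),(330.4,246.6)),mid=((316.7,180.0),(368.7,246.1)),right=((337.1,180.0),(373.1,260.5)),pin=((448.1,258.1),(303.6,347.1)),purple=((404.6,269.1),(286.1,312.6)),plug=((481.4,249.1),(325.4,401.6)))
X={}
for k,(t,s) in F.items():
    X[k],e=tri(t,s);print(k,X[k],e)
for k,t,z in(("mid",(316.7,180),.055),("right",(337.1,180),.055),("left",(298.6,190),.055),("pin",(448.1,258.1),.095),("plug",(481.4,249.1),.056),("crank",(356.7,229),.118)):
    print(k,atz("top",t,z), atz("side",F[k][1],z) if k in F else "")
# valve fit: holes+hub+
def model(v):
    x,y,a,hz=v;g=lambda r,th,z:[x+r*np.cos(a+th),y+r*np.sin(a+th),z]
    return dict(hub=[x,y,hz],mid=g(.085,0,.055),right=g(.085,-.5,.055),left=g(.085,.5,.055))
obs=[("top",k,F[k][0]) for k in("hub","mid","right")]+[("top","left",(298.6,190))]+[("side",k,F[k][1]) for k in("hub","mid","right")]
r=least_squares(lambda v:np.concatenate([proj(n,model(v)[k])-u for n,k,u in obs]),[.5,0,0,.08])
print("valve",r.x,r.fun)
x,y,a,_=r.x;print(model(r.x))
c=atz("top",(356.7,229),.118);d=c[:2]-[x,y];print("crank r",np.hypot(*d),"wheel",(np.arctan2(*d[::-1])-a-np.pi+9.42477796)%6.2832-3.1416)
pt=atz("top",(265+90*.2083-.4,160+177*.2083-.4),.072);d=pt[:2]-[x,y];print("pointer tip r",np.hypot(*d),np.arctan2(*d[::-1])-a)
q=X["plug"]-X["pin"];print("rack y dir",q,np.hypot(*q[:2]),"yaw",np.arctan2(q[1],q[0])+np.pi/2)
print(proj("side",np.r_[c[:2],.118]))
E
```

```text
hub [ 0.5587 -0.0064  0.0856] [-0.0012 -0.3949 -0.3794  0.0951]
mid [0.6415 0.0146 0.0561] [ 0.0058 -0.2082 -0.1987  0.0566]
right [ 0.6414 -0.0272  0.0561] [ 0.0016 -0.0576 -0.0534  0.0152]
pin [ 0.4787 -0.238   0.0952] [-0.008  -0.1902 -0.1535  0.032 ]
purple [ 0.4582 -0.1564  0.085 ] [-0.016  -0.3187 -0.2768  0.0553]
plug [ 0.5015 -0.3146  0.057 ] [-0.0111 -0.3225 -0.2406  0.0521]
mid [0.6413 0.0146 0.055 ] [0.6422 0.0158 0.055 ]
right [ 0.6416 -0.0272  0.055 ] [ 0.6418 -0.0261  0.055 ]
left [0.6201 0.0514 0.055 ] 
pin [ 0.4783 -0.238   0.095 ] [ 0.4789 -0.2378  0.095 ]
plug [ 0.501  -0.3149  0.056 ] [ 0.502 -0.314  0.056]
crank [ 0.5297 -0.0623  0.118 ] 
valve [ 0.559  -0.0066  0.2573  0.0857] [ 0.1071 -0.5514 -0.2274  0.0668 -0.0857  0.0349 -0.2092 -0.3235 -0.2056
  0.1395 -0.4227  0.3052 -0.0624  0.3431]
{'hub': [np.float64(0.5589889223108876), np.float64(-0.006590782212169097), np.float64(0.08566457252577837)], 'mid': [np.float64(0.6411916428246539), np.float64(0.015035885125533038), 0.055], 'right': [np.float64(0.6414969730103086), np.float64(-0.02702167964184077), 0.055], 'left': [np.float64(0.6207602197371251), np.float64(0.051798487472245545), 0.055]}
crank r 0.06296061872767099 wheel 0.8289965321394814
pointer tip r 0.09766508361872056 0.853081791844603
rack y dir [ 0.0229 -0.0766 -0.0383] 0.0799158255351911 yaw 0.290346307182473
[319.3235 256.234 ]
```

>>> play_rows:
  moves:
    - [0.7, 1, 0, 0, 0, -0.13, 40]
    - [0.7, 1, 0, 0, 0, -0.13, 40]
    - [0.7, 1, 0, 0, 0, -0.13, 40]
    - [0.7, 1, 0, 0, 0, -0.13, 40]
    - [0.7, 1, 0, 0, 0, -0.13, 40]
    - [0.7, 1, 0, 0, 0, -0.13, 40]
    - [0.7, 0.9, 0, 0, 0, -0.13, 40]
    - [0.5, 0.5, 0, 0, 0, -0.15, 40]
  newtons: 60

```text
time_s: 1.1
ee_pos: [0.4628, -0.2763, 0.2527]
tool_rot: [0.992, 0.129, -0.0, -0.001]
wrist_force: [-0.1, 0.1, -0.4]
width: 0.04
gripper_force: 0.0
```

>>> play_rows:
  moves:
    - [0.42, 0.99, 0, 0, 0, 0, 40]
    - [0, 0, 0, 0, 0, 0, 40]
    - [0, 0, -0.9, 0, 0, 0, 40]
    - [0, 0, -0.9, 0, 0, 0, 40]
    - [0, 0, -0.7, 0, 0, 0, 40]
    - [0, 0, 0, 0, 0, 0, 40]
    - [0, 0, 0, 0, 0, 0, 40]

```text
time_s: 1.98
ee_pos: [0.4794, -0.2398, 0.1543]
tool_rot: [0.992, 0.128, 0.0, 0.001]
wrist_force: [0.4, -0.3, 0.1]
width: 0.04
gripper_force: 0.0
```

```bash
python3 - <<'E'
from station import robot, snapshot
import cv2
print(robot.get_obs()["ee_pos"])
t=snapshot("top");s=snapshot("side")
import numpy as np
c=np.hstack([cv2.resize(t[215:295,400:480],(400,400),interpolation=cv2.INTER_CUBIC),cv2.resize(s[280:380,255:355],(400,400),interpolation=cv2.INTER_CUBIC)])
cv2.imwrite("pics/d1.png",c[:,:,::-1])
E
```

```text
[ 0.47935169 -0.23975466  0.15426381]
```

View pics/d1.png

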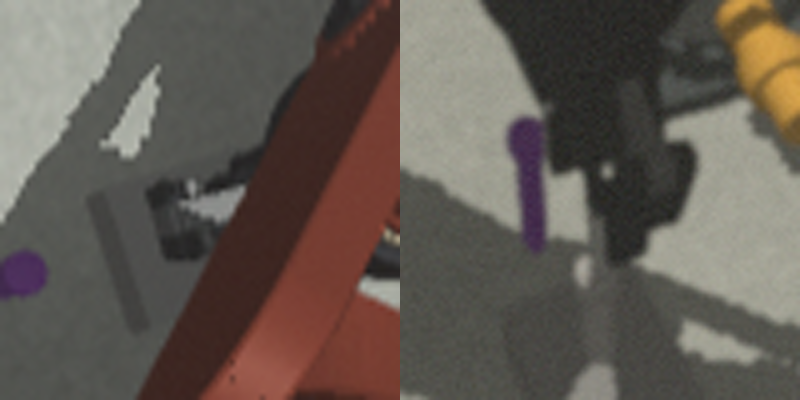

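The top crop shows the arm hiding the pin. The side crop shows the open fingers above the pin, with the head at about (590,270) in the crop and the purple pin clear at (525,180). Descending to grasp.

>>> play_rows:
  moves:
    - [-0.02, 0.04, -0.8, 0, 0, 0, 40]
    - [0, 0, -0.5, 0, 0, 0, 40]
    - [0, 0, -0.3, 0, 0, 0, 40]
    - [0, 0, 0, 0, 0, 0, 15]
    - [0, 0, 0, 0, 0, 0, 10]
    - [0, 0, 0, 0, 0, 0, 10]
    - [0, 0, 0, 0, 0, 0, 10]
    - [0, 0, 0, 0, 0, 0, 10]
  newtons: 60

```text
time_s: 3.08
ee_pos: [0.4786, -0.2376, 0.09]
tool_rot: [0.992, 0.128, 0.0, 0.0]
wrist_force: [0.3, 1.1, 1.9]
width: 0.0157
gripper_force: 58.6
```

>>> play_rows:
  moves:
    - [0, 0, 0.3, 0, 0, 0, 10]
    - [0, 0, 0.6, 0, 0, 0, 10]
    - [0, 0, 0.8, 0, 0, 0, 10]
    - [0, 0, 0.8, 0, 0, 0, 10]
    - [0, 0, 0.5, 0, 0, 0, 10]
    - [0, 0, 0.25, 0, 0, 0, 10]
    - [0, 0, 0, 0, 0, 0, 10]

```text
time_s: 3.95
ee_pos: [0.4784, -0.2374, 0.2201]
tool_rot: [0.992, 0.128, 0.001, 0.0]
wrist_force: [1.2, 0.7, -1.3]
width: 0.0155
gripper_force: 58.7
```

```bash
python3 - <<'E'
from station import robot, snapshot
from h import *
import cv2
o=robot.get_obs();e=o["ee_pos"];print(e,o["width"],o["wrist_force"])
s=snapshot("side"); u,v=proj("side",e-[0,0,.08]).astype(int);print(u,v)
a,b=u-40,v-50
c=s[b:b+100,a:a+80].astype(float);c=np.clip(c*1.8,0,255).astype(np.uint8)
cv2.imwrite("pics/d2.png",cv2.resize(c,(480,600),interpolation=cv2.INTER_CUBIC)[:,:,::-1]);print(a,b)
print(proj("side",e-[0,0,.003]),proj("side",e-[0,0,.080]))
E
```

```text
[ 0.4784198  -0.23743685  0.22007416] 0.015492366691571984 [ 1.1607017   0.74181777 -1.33465502]
302 329
262 279
[300.98547332 295.71219816] [302.47338468 329.35795678]
```

View pics/d2.png

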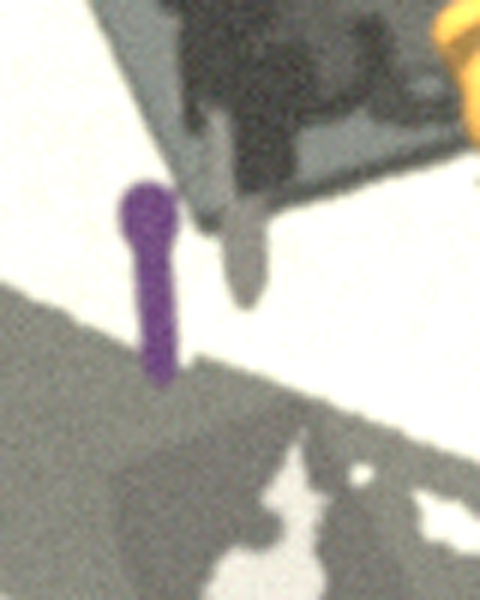

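The side crop shows the pin held vertical, with its nose at crop (246,305), which is pixel (303,330). The prediction was (302.5,329.4). The purple pin is untouched.

>>> play_rows:
  moves:
    - [0.51, 0.79, 0, 0, 0, 0, 10]
    - [0.51, 0.79, 0, 0, 0, 0, 10]
    - [0.51, 0.79, 0, 0, 0, 0, 10]
    - [0.51, 0.79, 0, 0, 0, 0, 10]
    - [0.51, 0.79, 0, 0, 0, 0, 10]
    - [0.51, 0.79, 0, 0, 0, 0, 10]
    - [0.51, 0.79, 0, 0, 0, 0, 10]
    - [0.5, 0.78, 0, 0, 0, 0, 10]

```text
time_s: 5.0
ee_pos: [0.6405, 0.0163, 0.2171]
tool_rot: [0.992, 0.128, -0.002, -0.0]
wrist_force: [0.2, 0.0, -0.9]
width: 0.0159
gripper_force: 58.7
```

>>> play_rows:
  moves:
    - [0, 0, 0, 0, 0, 0, 10]
    - [0, 0, -0.8, 0, 0, 0, 10]
    - [0, 0, -0.7, 0, 0, 0, 10]
    - [0, 0, -0.4, 0, 0, 0, 10]
    - [0, 0, 0, 0, 0, 0, 10]
    - [0, 0, 0, 0, 0, 0, 10]

```text
time_s: 5.75
ee_pos: [0.6417, 0.0147, 0.1444]
tool_rot: [0.992, 0.128, 0.001, 0.0]
wrist_force: [0.1, -0.9, -0.8]
width: 0.016
gripper_force: 58.7
```

```bash
python3 - <<'E'
from station import robot, snapshot
from h import *
import cv2
o=robot.get_obs();e=o["ee_pos"];print(e,o["width"],o["wrist_force"],o["tool_rot"],o["time_s"])
out=[]
for n in("side","top"):
    s=snapshot(n); u,v=proj(n,[.6412,.015,.06]).astype(int);a,b=u-40,v-40
    c=np.clip(s[b:b+80,a:a+80]*1.5,0,255).astype(np.uint8);out.append(cv2.resize(c,(400,400),interpolation=cv2.INTER_CUBIC))
    print(n,a,b,"hole",(proj(n,[.6412,.015,.055])-[a,b])*5,"nose",(proj(n,e-[0,0,.080])-[a,b])*5)
cv2.imwrite("pics/d3.png",np.hstack(out)[:,:,::-1])
E
```

```text
[0.64166328 0.01473924 0.14437074] 0.01595843842754961 [ 0.09475587 -0.85455086 -0.79493455] [9.91785656e-01 1.27908164e-01 8.12682177e-04 2.30819558e-04] 5.75
side 328 204 hole [201.42555838 212.08383487] nose [204.17029786 195.4778554 ]
top 276 139 hole [202.45077177 205.31464744] nose [202.87678961 198.17615214]
```

View pics/d3.png

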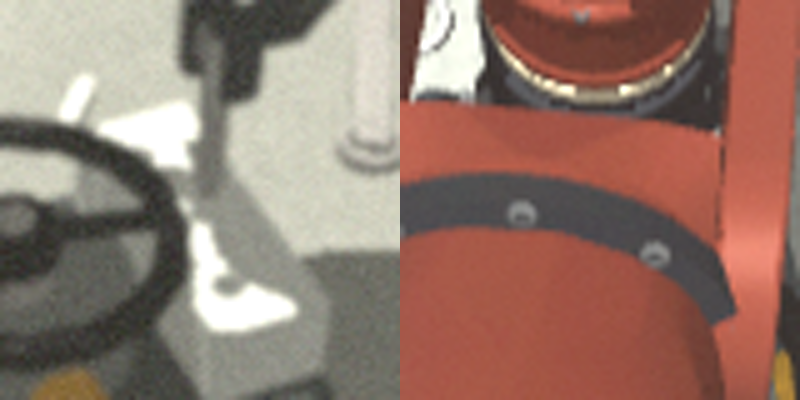

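The side crop shows the nose at (208,193), just above the hidden middle hole at about (203,210), with an x offset of about 1 mm. The right hole is at (228,285). In the top view the arm hides the hole. Nudging x and inserting in steps.

>>> play_rows:
  moves:
    - [-0.02, 0, -0.2, 0, 0, 0, 10]
    - [0, 0, -0.1, 0, 0, 0, 10]
    - [0, 0, -0.1, 0, 0, 0, 10]
    - [0, 0, -0.05, 0, 0, 0, 10]

```text
time_s: 6.35
ee_pos: [0.64, 0.0152, 0.1248]
tool_rot: [0.992, 0.128, -0.0, -0.0]
wrist_force: [-0.4, -0.0, -0.8]
width: 0.0157
gripper_force: 58.7
```

>>> play_rows:
  moves:
    - [0, 0, -0.1, 0, 0, 0, 10]
    - [0, 0, -0.1, 0, 0, 0, 10]
    - [0, 0, -0.08, 0, 0, 0, 10]
    - [0, 0, 0, 0, 0, 0, 10]

```text
time_s: 6.85
ee_pos: [0.6401, 0.015, 0.1137]
tool_rot: [0.992, 0.128, -0.0, 0.0]
wrist_force: [1.6, 0.2, -1.4]
width: 0.0157
gripper_force: 58.7
```

>>> play_rows:
  moves:
    - [0.01, 0, -0.06, 0, 0, 0, 10]
    - [0, 0, -0.06, 0, 0, 0, 10]
    - [0, 0, -0.06, 0, 0, 0, 10]
    - [0, 0, 0, 0, 0, 0, 10]

```text
time_s: 7.35
ee_pos: [0.6405, 0.0151, 0.1066]
tool_rot: [0.992, 0.128, -0.0, 0.0]
wrist_force: [1.6, 0.3, -1.7]
width: 0.0155
gripper_force: 58.7
```

>>> play_rows:
  moves:
    - [0.01, 0, -0.02, 0, 0, 0, 10]
    - [0, 0, -0.02, 0, 0, 0, 10]
    - [0, 0, -0.02, 0, 0, 0, 10]
    - [0, 0, 0, 0, 0, 0, 10]

```text
time_s: 7.85
ee_pos: [0.6412, 0.0152, 0.105]
tool_rot: [0.992, 0.128, 0.0, -0.0]
wrist_force: [-0.7, 0.4, 1.7]
width: 0.016
gripper_force: 58.9
```

>>> play_rows:
  moves:
    - [0, 0, -0.02, 0, 0, 0, 10]
    - [0, 0, -0.02, 0, 0, 0, 10]
    - [0, 0, 0, 0, 0, 0, 10]

```text
time_s: 8.22
ee_pos: [0.6422, 0.0152, 0.1048]
tool_rot: [0.992, 0.128, 0.001, 0.0]
wrist_force: [-0.7, -0.2, 6.1]
width: 0.0155
gripper_force: 59.4
```

On the floor (z stalls at 0.105, force rising). Releasing and going up.

>>> play_rows:
  moves:
    - [0, 0, 0.02, 0, 0, 0, 30]
    - [0, 0, 0, 0, 0, 0, 36]
    - [0, 0, 0, 0, 0, 0, 36]
    - [0, 0, 0.5, 0, 0, 0, 36]
    - [0, 0, 0.7, 0, 0, 0, 36]
    - [0, 0, 0.8, 0, 0, 0, 36]
    - [0, 0, 0.5, 0, 0, 0, 36]
    - [0, 0, 0, 0, 0, 0, 36]

```text
time_s: 9.22
ee_pos: [0.6427, 0.015, 0.2069]
tool_rot: [0.992, 0.128, 0.003, 0.001]
wrist_force: [0.5, 0.4, 0.2]
width: 0.0356
gripper_force: 0.0
```

>>> play_rows:
  moves:
    - [-0.35, -0.24, 0, 0, 0, 0.74, 36]
    - [-0.35, -0.24, 0, 0, 0, 0.74, 36]
    - [-0.35, -0.24, 0, 0, 0, 0.74, 36]
    - [-0.35, -0.24, 0, 0, 0, 0.74, 36]
    - [-0.35, -0.24, 0, 0, 0, 0.74, 36]
    - [-0.35, -0.24, 0, 0, 0, 0.74, 36]
    - [-0.35, -0.24, 0, 0, 0, 0.74, 36]
    - [-0.38, -0.25, 0, 0, 0, 0.74, 36]

```text
time_s: 10.22
ee_pos: [0.5262, -0.0621, 0.2019]
tool_rot: [0.856, 0.517, -0.001, -0.001]
wrist_force: [0.8, 0.0, -0.8]
width: 0.0361
gripper_force: 0.0
```

>>> play_rows:
  moves:
    - [0, 0, 0, 0, 0, 0, 34]
    - [0, 0, -0.8, 0, 0, 0, 34]
    - [0, 0, 0, 0, 0, 0, 34]

```text
time_s: 10.6
ee_pos: [0.5255, -0.0611, 0.1685]
tool_rot: [0.857, 0.515, -0.002, -0.003]
wrist_force: [-0.0, 0.4, -0.1]
width: 0.0341
gripper_force: 0.0
```

```bash
python3 - <<'E'
from station import robot, snapshot
from h import *
import cv2
o=robot.get_obs();e=o["ee_pos"];print(e,o["width"],o["tool_rot"],o["wrist_force"],o["ft_torque"],o["joints"])
s=snapshot("side");a,b=290,180
c=np.clip(s[b:b+110,a:a+110]*1.5,0,255).astype(np.uint8)
cv2.imwrite("pics/d4.png",cv2.resize(c,(600,600),interpolation=cv2.INTER_CUBIC)[:,:,::-1])
k=600/110
for z,x in(("crank",[.5297,-.0623,.118]),("foot",[.5297,-.0623,.079]),("tip",e-[0,0,.022]),("head",[.6412,.015,.11]),("mouth",[.6412,.015,.055])): print(z,(proj("side",x)-[a,b])*k)
E
```

```text
[ 0.52550186 -0.06111848  0.1684587 ] 0.034059236968023106 [ 0.85716111  0.51503576 -0.00243276 -0.00266058] [-0.0359434   0.38401892 -0.07025296] [-0.0364987   0.00197914  0.03925364] [-2.48644906e-01  1.08736511e-01  1.90659384e+00  3.21469894e-04
  1.13346673e+00  2.39907684e-01]
crank [160.05737273 415.8012113 ]
foot [160.49788774 497.51253254]
tip [146.3922661  351.88991875]
head [436.79525638 250.4141066 ]
mouth [427.00970005 362.2732744 ]
```

View pics/d4.png

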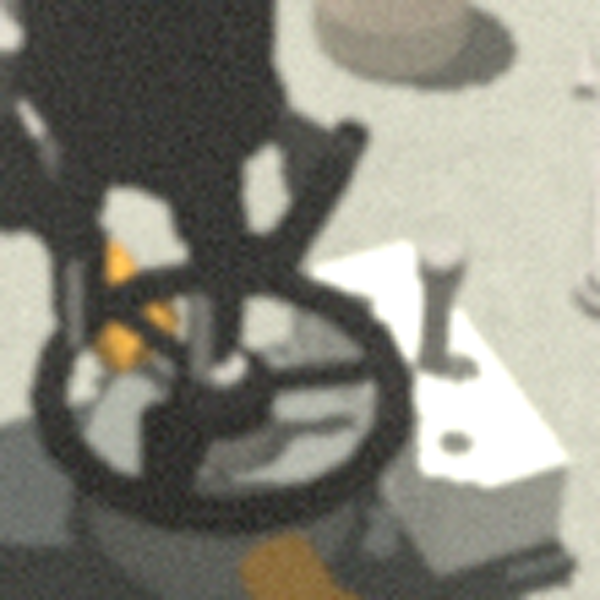

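The crop shows the pin standing seated in the middle hole, head at (440,245) against a prediction of (437,250). The crank top is at about (165,410), as predicted (160,416), between the two fingertips at (75,300) and (200,330). Lowering around the crank.

>>> play_rows:
  moves:
    - [0.1, -0.03, 0, 0, 0, 0, 34]
    - [0, 0, -0.6, 0, 0, 0, 34]
    - [0, 0, -0.5, 0, 0, 0, 34]
    - [0, 0, -0.45, 0, 0, 0, 34]
    - [0, 0, 0, 0, 0, 0, 34]
    - [0, 0, 0, 0, 0, 0, 30]
    - [0, 0, 0, 0, 0, 0, 26]

```text
time_s: 11.52
ee_pos: [0.5327, -0.0635, 0.1108]
tool_rot: [0.857, 0.516, 0.001, 0.001]
wrist_force: [0.5, 0.4, -0.1]
width: 0.026
gripper_force: 0.0
```

```bash
cat > m.py <<'E'
from station import robot
import numpy as np
o=robot.get_obs();e=o["ee_pos"];f=o["wrist_force"];t=o["ft_torque"]
d=e[:2]-[.559,-.0066]; q=o["tool_rot"]
M=d[0]*f[1]-d[1]*f[0]
th=np.arctan2(d[1],d[0])-.257+np.pi
th=(th+np.pi)%(2*np.pi)-np.pi
yy=2*np.arctan2(q[1],q[0])-np.pi/2
print("t",o["time_s"],"e",e.round(4),"r",np.hypot(*d).round(4),"theta",th.round(3),"yawy err",(yy-(th+.257-np.pi+np.pi/2)).round(3),"F",f.round(1),"T",t.round(3),"M on tool",M.round(3),"M+Tz",(M+t[2]).round(3),"w",round(o["width"],4),"pN",round((abs(M+t[2])-.2)/.085,1),"gf",round(o["gripper_force"],1))
E
python3 m.py
```

```text
t 11.525 e [ 0.5327 -0.0635  0.1108] r 0.0627 theta 0.881 yawy err -0.055 F [ 0.5  0.4 -0.1] T [-0.012 -0.044  0.055] M on tool 0.016 M+Tz 0.07 w 0.026 pN -1.5 gf 0.0
```

```bash
cat > arc.py <<'E'
import sys,numpy as np
from station import robot
th,end,n=map(float,sys.argv[1:4]);r=.063
a=np.linspace(th,end,int(n)+1)+.257+np.pi
p=np.c_[r*np.cos(a),r*np.sin(a)]
print((np.diff(p,axis=0)/.04).round(3).tolist(),"az",round(np.degrees((end-th)/n)/8,3))
E
python3 arc.py .875 .20 8
```

```text
[[-0.118, 0.061], [-0.112, 0.071], [-0.106, 0.08], [-0.099, 0.089], [-0.091, 0.097], [-0.082, 0.104], [-0.073, 0.111], [-0.064, 0.117]] az -0.604
```

>>> play_rows:
  moves:
    - [-0.118, 0.061, -0.05, 0, 0, -0.6, 26]
    - [-0.112, 0.071, 0, 0, 0, -0.6, 26]
    - [-0.106, 0.08, 0, 0, 0, -0.6, 26]
    - [-0.099, 0.089, 0, 0, 0, -0.6, 26]
    - [-0.091, 0.097, 0, 0, 0, -0.6, 26]
    - [-0.082, 0.104, 0, 0, 0, -0.6, 26]
    - [-0.073, 0.111, 0, 0, 0, -0.6, 26]
    - [-0.064, 0.117, 0, 0, 0, -0.6, 26]

```text
time_s: 12.52
ee_pos: [0.5035, -0.0352, 0.1089]
tool_rot: [0.979, 0.204, 0.002, 0.002]
wrist_force: [2.4, -3.2, -2.7]
width: 0.0259
gripper_force: 1.8
```

```bash
python3 m.py;python3 arc.py .2 .12 4
```

```text
t 12.525 e [ 0.5035 -0.0352  0.1089] r 0.0624 theta 0.219 yawy err -0.065 F [ 2.4 -3.2 -2.7] T [-0.406 -0.286  0.026] M on tool 0.246 M+Tz 0.272 w 0.0259 pN 0.8 gf 1.8
[[-0.014, 0.028], [-0.013, 0.029], [-0.012, 0.029], [-0.012, 0.029]] az -0.143
```

>>> play_rows:
  moves:
    - [-0.014, 0.028, 0, 0, 0, -0.13, 26]
    - [-0.013, 0.029, 0, 0, 0, -0.13, 26]
    - [-0.012, 0.029, 0, 0, 0, -0.13, 26]
    - [-0.012, 0.029, 0, 0, 0, -0.13, 26]

```text
time_s: 13.02
ee_pos: [0.5007, -0.0297, 0.1084]
tool_rot: [0.986, 0.169, 0.001, 0.0]
wrist_force: [1.2, -3.3, 2.5]
width: 0.0259
gripper_force: 1.6
```

```bash
python3 m.py;python3 arc.py .12 .08 4
```

```text
t 13.025 e [ 0.5007 -0.0297  0.1084] r 0.0627 theta 0.121 yawy err -0.038 F [ 1.2 -3.3  2.5] T [-0.441 -0.212 -0.003] M on tool 0.22 M+Tz 0.216 w 0.0259 pN 0.2 gf 1.6
[[-0.006, 0.015], [-0.006, 0.015], [-0.005, 0.015], [-0.005, 0.015]] az -0.072
```

>>> play_rows:
  moves:
    - [-0.006, 0.015, 0, 0, 0, -0.07, 26]
    - [-0.006, 0.015, 0, 0, 0, -0.07, 26]
    - [-0.005, 0.015, 0, 0, 0, -0.07, 26]
    - [-0.005, 0.015, 0, 0, 0, -0.07, 26]

```text
time_s: 13.52
ee_pos: [0.4991, -0.027, 0.1077]
tool_rot: [0.989, 0.15, 0.0, -0.0]
wrist_force: [1.8, -3.1, 1.5]
width: 0.0258
gripper_force: 1.5
```

```bash
python3 m.py;python3 arc.py .08 .05 4
```

```text
t 13.525 e [ 0.4991 -0.027   0.1077] r 0.0633 theta 0.071 yawy err -0.027 F [ 1.8 -3.1  1.5] T [-0.416 -0.35   0.003] M on tool 0.219 M+Tz 0.222 w 0.0258 pN 0.3 gf 1.5
[[-0.004, 0.011], [-0.004, 0.011], [-0.004, 0.011], [-0.004, 0.011]] az -0.054
```

>>> play_rows:
  moves:
    - [-0.003, 0.011, 0, 0, 0, -0.05, 26]
    - [-0.003, 0.011, 0, 0, 0, -0.05, 26]
    - [-0.003, 0.011, 0, 0, 0, -0.05, 26]

```text
time_s: 13.9
ee_pos: [0.4987, -0.0257, 0.1077]
tool_rot: [0.99, 0.14, 0.0, -0.0]
wrist_force: [2.2, -2.8, 2.2]
width: 0.0261
gripper_force: 1.4
```

```bash
python3 m.py
```

```text
t 13.9 e [ 0.4987 -0.0257  0.1077] r 0.0632 theta 0.05 yawy err -0.027 F [ 2.2 -2.8  2.2] T [-0.397 -0.33  -0.065] M on tool 0.208 M+Tz 0.142 w 0.0261 pN -0.7 gf 1.4
```

>>> play_rows:
  moves:
    - [-0.003, 0.011, 0, 0, 0, -0.05, 26]
    - [-0.003, 0.011, 0, 0, 0, -0.05, 26]
    - [-0.003, 0.011, 0, 0, 0, -0.05, 26]

```text
time_s: 14.28
ee_pos: [0.4984, -0.0247, 0.1077]
tool_rot: [0.992, 0.129, 0.0, 0.0]
wrist_force: [4.0, -3.8, 0.9]
width: 0.0258
gripper_force: 2.2
```

```bash
python3 m.py
```

```text
t 14.275 e [ 0.4984 -0.0247  0.1077] r 0.0632 theta 0.033 yawy err -0.031 F [ 4.  -3.8  0.9] T [-0.509 -0.454  0.05 ] M on tool 0.305 M+Tz 0.355 w 0.0258 pN 1.8 gf 2.2
```

>>> play_rows:
  moves:
    - [-0.002, 0.01, 0, 0, 0, -0.05, 26]
    - [-0.002, 0.01, 0, 0, 0, -0.05, 26]
    - [0, 0, 0, 0, 0, 0, 26]

```text
time_s: 14.65
ee_pos: [0.4983, -0.0241, 0.1077]
tool_rot: [0.992, 0.122, 0.0, 0.0]
wrist_force: [3.2, -3.7, 0.7]
width: 0.026
gripper_force: 2.4
```

```bash
python3 m.py
```

```text
t 14.65 e [ 0.4983 -0.0241  0.1077] r 0.0631 theta 0.023 yawy err -0.035 F [ 3.2 -3.7  0.7] T [-0.674 -0.408  0.   ] M on tool 0.282 M+Tz 0.282 w 0.026 pN 1.0 gf 2.4
```

>>> play_rows:
  moves:
    - [-0.002, 0.01, 0, 0, 0, -0.04, 26]
    - [-0.002, 0.01, 0, 0, 0, -0.04, 26]
    - [0, 0, 0, 0, 0, 0, 26]

```text
time_s: 15.02
ee_pos: [0.4982, -0.0235, 0.1077]
tool_rot: [0.993, 0.117, 0.0, 0.001]
wrist_force: [3.5, -5.6, 0.6]
width: 0.0258
gripper_force: 2.8
```

```bash
python3 m.py
```

```text
t 15.025 e [ 0.4982 -0.0235  0.1077] r 0.0631 theta 0.015 yawy err -0.037 F [ 3.5 -5.6  0.6] T [-0.853 -0.444  0.033] M on tool 0.4 M+Tz 0.434 w 0.0258 pN 2.8 gf 2.8
```

>>> play_rows:
  moves:
    - [-0.002, 0.01, 0, 0, 0, -0.02, 26]
    - [-0.002, 0.01, 0, 0, 0, -0.02, 26]
    - [0, 0, 0, 0, 0, 0, 26]

```text
time_s: 15.4
ee_pos: [0.4982, -0.0233, 0.1077]
tool_rot: [0.993, 0.114, 0.0, 0.001]
wrist_force: [3.6, -6.7, -0.9]
width: 0.0262
gripper_force: 3.7
```

```bash
python3 m.py
```

```text
t 15.4 e [ 0.4982 -0.0233  0.1077] r 0.0631 theta 0.011 yawy err -0.038 F [ 3.6 -6.7 -0.9] T [-1.008 -0.505  0.047] M on tool 0.467 M+Tz 0.514 w 0.0262 pN 3.7 gf 3.7
```

>>> play_rows:
  moves:
    - [-0.003, 0.015, 0, 0, 0, 0, 26]
    - [-0.003, 0.015, 0, 0, 0, 0, 26]
    - [0, 0, 0, 0, 0, 0, 26]

```text
time_s: 15.78
ee_pos: [0.4981, -0.023, 0.1077]
tool_rot: [0.993, 0.115, 0.0, 0.002]
wrist_force: [3.8, -9.4, -0.7]
width: 0.0256
gripper_force: 5.1
```

```bash
python3 m.py
```

```text
t 15.775 e [ 0.4981 -0.023   0.1077] r 0.0631 theta 0.006 yawy err -0.033 F [ 3.8 -9.4 -0.7] T [-1.443 -0.522 -0.035] M on tool 0.634 M+Tz 0.599 w 0.0256 pN 4.7 gf 5.1
```

>>> play_rows:
  moves:
    - [-0.004, 0.02, 0, 0, 0, 0, 26]
    - [-0.004, 0.02, 0, 0, 0, 0, 26]
    - [0, 0, 0, 0, 0, 0, 26]

```text
time_s: 16.15
ee_pos: [0.4979, -0.0227, 0.1077]
tool_rot: [0.993, 0.115, 0.0, 0.004]
wrist_force: [3.6, -14.0, -1.4]
width: 0.0261
gripper_force: 7.1
```

```bash
python3 m.py
```

```text
t 16.15 e [ 0.4979 -0.0227  0.1077] r 0.0631 theta 0.0 yawy err -0.027 F [  3.6 -14.   -1.4] T [-2.053 -0.514 -0.026] M on tool 0.913 M+Tz 0.887 w 0.0261 pN 8.1 gf 7.1
```

>>> play_rows:
  moves:
    - [-0.002, 0.01, 0, 0, 0, 0, 26]
    - [-0.002, 0.01, 0, 0, 0, 0, 26]
    - [0, 0, 0, 0, 0, 0, 26]

```text
time_s: 16.52
ee_pos: [0.4979, -0.0225, 0.1076]
tool_rot: [0.993, 0.115, 0.0, 0.004]
wrist_force: [4.2, -16.4, -2.8]
width: 0.0259
gripper_force: 8.1
```

```bash
python3 m.py
```

```text
t 16.525 e [ 0.4979 -0.0225  0.1076] r 0.0632 theta -0.002 yawy err -0.024 F [  4.2 -16.4  -2.8] T [-2.268 -0.582  0.03 ] M on tool 1.07 M+Tz 1.1 w 0.0259 pN 10.6 gf 8.1
```

About 10 N at the pointer. Holding for 1 s.

>>> play_rows:
  moves:
    - [0, 0, 0, 0, 0, 0, 26]
    - [0, 0, 0, 0, 0, 0, 26]
    - [0, 0, 0, 0, 0, 0, 26]
    - [0, 0, 0, 0, 0, 0, 26]
    - [0, 0, 0, 0, 0, 0, 26]
    - [0, 0, 0, 0, 0, 0, 26]
    - [0, 0, 0, 0, 0, 0, 26]
    - [0, 0, 0, 0, 0, 0, 26]

```text
time_s: 17.52
ee_pos: [0.4979, -0.0225, 0.1077]
tool_rot: [0.993, 0.115, 0.0, 0.004]
wrist_force: [3.8, -15.2, -1.7]
width: 0.0263
gripper_force: 8.1
```

```bash
python3 m.py
```

```text
t 17.525 e [ 0.4979 -0.0225  0.1077] r 0.0631 theta -0.002 yawy err -0.025 F [  3.8 -15.2  -1.7] T [-2.276 -0.587  0.023] M on tool 0.991 M+Tz 1.014 w 0.0263 pN 9.6 gf 8.1
```

>>> play_rows:
  moves:
    - [0.012, -0.04, 0, 0, 0, 0, 26]
    - [0.012, -0.04, 0, 0, 0, 0, 26]
    - [0.008, -0.03, 0, 0, 0, 0, 30]
    - [0.008, -0.03, 0, 0, 0, 0, 34]
    - [0.005, -0.02, 0, 0, 0, 0, 36]
    - [0, 0, 0, 0, 0, 0, 36]
    - [0, 0, 0, 0, 0, 0, 36]

```text
time_s: 18.4
ee_pos: [0.4988, -0.0246, 0.1076]
tool_rot: [0.993, 0.114, -0.0, -0.0]
wrist_force: [-0.2, -0.7, -0.5]
width: 0.036
gripper_force: 0.0
```

```bash
python3 m.py
```

```text
t 18.4 e [ 0.4988 -0.0246  0.1076] r 0.0628 theta 0.034 yawy err -0.062 F [-0.2 -0.7 -0.5] T [-0.035  0.02  -0.003] M on tool 0.036 M+Tz 0.034 w 0.036 pN -2.0 gf 0.0
```

>>> play_rows:
  moves:
    - [0, 0, 0.4, 0, 0, 0, 36]
    - [0, 0, 0.7, 0, 0, 0, 36]
    - [0, 0, 0.9, 0, 0, 0, 36]
    - [0, 0, 0.9, 0, 0, 0, 36]
    - [0, 0, 0.7, 0, 0, 0, 36]
    - [0, 0, 0, 0, 0, 0, 36]

```text
time_s: 19.15
ee_pos: [0.5011, -0.0252, 0.256]
tool_rot: [0.993, 0.114, 0.004, 0.001]
wrist_force: [-0.6, 0.4, 1.0]
width: 0.0355
gripper_force: 0.0
```

>>> play_rows:
  moves:
    - [-0.6, -0.9, 0, 0, 0, 0, 36]
    - [-0.6, -0.9, 0, 0, 0, 0, 36]
    - [-0.6, -0.9, 0, 0, 0, 0, 36]
    - [-0.6, -0.9, 0, 0, 0, 0, 36]
    - [-0.4, -0.9, 0, 0, 0, 0, 36]
    - [-0.3, -0.9, 0, 0, 0, 0, 36]
    - [-0.3, -0.9, 0, 0, 0, 0, 36]
    - [0, -0.5, 0, 0, 0, 0, 36]

```text
time_s: 20.15
ee_pos: [0.3619, -0.2978, 0.2508]
tool_rot: [0.994, 0.113, -0.0, -0.001]
wrist_force: [-0.5, 0.4, 0.3]
width: 0.0361
gripper_force: 0.0
```

>>> play_rows:
  moves:
    - [-0.3, -0.9, 0, 0, 0, 0, 36]
    - [-0.3, -0.9, 0, 0, 0, 0, 36]
    - [0, 0, 0, 0, 0, 0, 36]
    - [0, 0, 0, 0, 0, 0, 36]

```text
time_s: 20.65
ee_pos: [0.3391, -0.3679, 0.251]
tool_rot: [0.993, 0.114, -0.0, -0.001]
wrist_force: [-0.0, -0.7, -0.0]
width: 0.0361
gripper_force: 0.0
```

```bash
python3 - <<'E'
from station import robot, snapshot
from h import *
import cv2
t=snapshot("top");s=snapshot("side")
c=np.hstack([cv2.resize(np.clip(t[150:250,275:375]*1.2,0,255).astype(np.uint8),(400,400),interpolation=cv2.INTER_CUBIC),cv2.resize(np.clip(s[190:290,295:395]*1.6,0,255).astype(np.uint8),(400,400),interpolation=cv2.INTER_CUBIC)])
cv2.imwrite("pics/f.png",c[:,:,::-1])
h=[.6412,.015]
print([(proj("top",h+[.11])-[275,150])*4,(proj("side",h+[.11])-[295,190])*4])
print(robot.get_obs()["ee_pos"],robot.get_obs()["time_s"])
E
```

```text
[array([164.85053993,  90.58223829]), array([300.31652135, 143.63701151])]
[ 0.33932969 -0.36762223  0.25122085] 20.75
```

View pics/f.png

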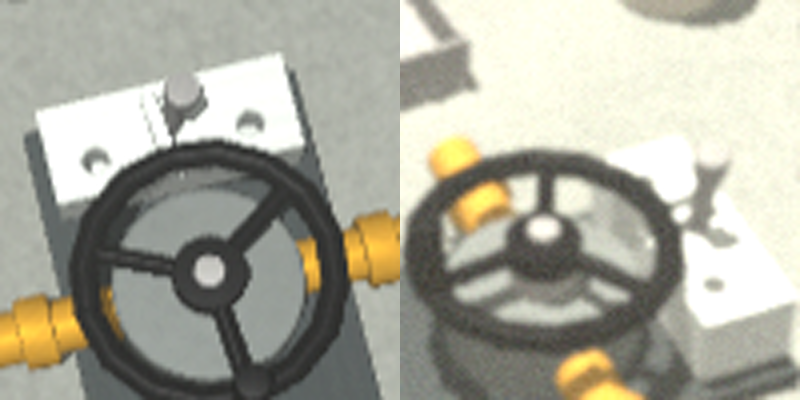

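The top crop shows the pin in the middle hole leaning right, head at (183,90), with the pointer against its left side at about (155,115). The side crop shows the head at (312,155) and the pointer at (285,212) beside the pin. I'll check the head's height and the tilt numerically.

```bash
python3 - <<'E'
from h import *
for t,s in(((183,90),(312,155)),((181,88),(311,152))):
    X,e=tri(np.array([275+t[0]/4-.4,150+t[1]/4-.4]),np.array([295+s[0]/4-.4,190+s[1]/4-.4]))
    a=.257;d=X[:2]-[.6412,.015];print(X.round(4),e.round(2),"radial",d@[np.cos(a),np.sin(a)],"tang",d@[-np.sin(a),np.cos(a)])
E
```

```text
[0.6434 0.007  0.1099] [ 0.02 -0.53 -0.51  0.15] radial 9.2427084172589e-05 tang -0.008336799098942648
[0.6435 0.0079 0.1112] [ 0.01 -0.27 -0.26  0.08] radial 0.00046303197558388 tang -0.007417036523397688
```

```bash
python3 -c "
from station import workorder
print(workorder.close_job())"
```

```text
the job is handed in; nothing more can be done
None
```

The job is handed in: the stop pin is fully down in the middle hole (head measured 110 mm above the table, leaning within its play), the pointer was pressed on it at an estimated 10 N for about 1 s, and it was left resting against the pin with the arm clear; no verdict came back.

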